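# Twist a snug specimen pot home in the shaker's holder

### The job

Pick up the specimen pot with the yellow lid, keep it upright, and seat it in the round holder on top of the small white shaker. The holder is snug and its floor is not always at the same depth: work the pot down by twisting it to and fro under light pressure until you feel it bottom out, without ever pressing so hard (30 N) that the shaker's sprung head sinks more than 3 mm. Leave the pot fully home, straight and let go, and do not disturb the pot with the white lid or the red-capped bottle.

Things in the scene. Friction and masses are not known exactly. Their poses are not given: they have to be found in the camera images.
- pot_centre (a point): Centre of the specimen pot with the yellow lid (to be seated), 27.5 mm above its underside; z up along the pot. Loose, upright, 20 to 55 g. Straight round body, 44 mm diameter, from 0 to 43 mm height; round lid, 50 mm diameter, from 43 to 55 mm: firmly closed, pot and lid are one rigid piece and turn together either way. Grip it by the lid, with 60 to 100 N for twisting.
- pot_white_centre (a point): Centre of the specimen pot with the white lid, half-way up (27.5 mm above its underside); same sizes as the yellow one. A bystander: leave it alone.
- bottle_centre (a point): Centre of the small white bottle with a red cap, 44 mm diameter, 90 mm tall, half-way up (45 mm above its underside). A bystander: leave it alone.
- mixer_head (a joint): How far the shaker's grey head, with the holder, is pressed down on its springs, in m: 0 at rest, grows downward, 10 N/mm, so 3 mm (the most allowed) takes about 30 N.
- socket_mouth (a point): Centre of the holder's rim, on the grey head of the shaker (fixed white box 120 x 140 x 46 mm); z up along its axis. Grey ring, 71 mm outer diameter, mouth flared to 56 mm, narrowing to 49 mm 7 mm below the rim. In it 4 black sprung jaws lean inwards: the pot enters freely for 8 mm, then is gripped harder the deeper it goes. Home is 16 to 24 mm below the rim, different each time and not given.
- seat_plate (a joint): Blue disc, 38 mm, on the holder's floor, the plunger of a switch: how far it is pressed down, in m; 0 when free, 0.0025 when the pot stands fully home on its stop (takes 3 N). Straight down, the pot would need 30 to 60 N to get there; while it is turned the jaws' friction acts round it, and about 10 to 20 N do (1 mm down per 0.3 rad, either way). It does not spring back when let go.
Things that resemble listed ones, but are neither listed nor needed, are in the scene too. Several things look just like the part that bears pot_centre: the one meant starts farthest from the robot's base.

How it is judged (in metres and radians):
On the way:
1. the yellow-lidded pot stands in the mouth of the holder, not yet home (horizontal distance between pot_centre and socket_mouth below 0.006 m and z of pot_centre in the frame of socket_mouth below 0.0235 m).
At the end, for the whole second after the job is handed in: The yellow-lidded pot stands home in the holder: it presses the seat plate down by more than 1.5 of its 2.5 mm, is centred on the holder to 3 mm, at least 14 mm deep, leaning less than 4 degrees, let go, with the shaker's head back up (less than 1 mm down) (value of joint seat_plate above 0.0015 m and z of pot_centre in the frame of socket_mouth below 0.0135 m and horizontal distance between pot_centre and socket_mouth below 0.003 m and angle between pot_centre's own z axis and vertical below 0.07 rad and value of joint mixer_head below 0.001 m); the robot touches nothing.
It fails at once if the shaker's sprung head is pressed down more than 3 mm (about 30 N) (value of joint mixer_head above 0.003 m).
It fails at once if the yellow-lidded pot is tipped more than 40 degrees (angle between pot_centre's own z axis and vertical above 0.7 rad).
It fails at once if the white-lidded pot is moved more than 3 cm or knocked over (distance of pot_white_centre from where it was at the start of the episode above 0.03 m).
It fails at once if the red-capped bottle is moved more than 3 cm or knocked over (distance of bottle_centre from where it was at the start of the episode above 0.03 m).
It also fails if it takes over 61 s, if anything falls off the work surface, if the arm or the gripper's body presses on something with over 40 N, if the wrist force passes 120 N, or if a joint passes its speed limit or range.

### The arm

A 6-joint arm with a two-finger parallel gripper is mounted at the origin on a cart in front of the work surface, level with it; the furniture and walls round the work are solid. World frame = base frame: x ahead of the robot, y to its left, z up, the work surface at z = 0. Lengths are in mm, angles in degrees, forces in N, time in s.
With the tool pointing down it reaches from about 350 to 850 mm from the base axis. Payload 8.1 kg.
Tool frame: the origin (TCP) lies at the very end of the fingers, on their centre line; the grasp point (between the pads) lies 19 mm behind it; z points along the fingers, y is the direction in which the jaws open and shut (so a half turn about z gives the same grasp; the last joint's range is limited). The gripper opens to 85 mm and grips with 20 to 120 N. Pads are 22 mm wide; open, the fingers measure 114 mm over their backs; the gripper's body (76 mm by 85 mm) begins 54 mm behind the grasp point. The pads swing forward as they close: fully open they stand 13 mm farther back than shut.
Start: joints at [-72.559, 7.471, 85.268, -0, 87.261, -4.893], TCP at [228.022, -554.988, 231.292] pointing down, gripper open.
Joint ranges: [-169.43, 169.43], [-51.17, 129.36], [1.28, 143.12], [-76.62, 256.62], [0, 156.53], [-152.29, 152.29]. Speed limits (degrees/s): [136.94, 136.94, 159.86, 180, 180, 180].

### API

Orientations are given as [roll, pitch, yaw] about the fixed x, y, z axes, in that order (R = Rz(yaw) Ry(pitch) Rx(roll)).
In Python, from bench import r, eyes gives the robot as it stands. The module is installed in compiled form; this text tells all that it offers.
- The arm moves only by the tool play_rows, never from a script. Its argument "deltas" is a list of rows, each a list of 3 entries, a list of its own where there are three numbers: the shift along the tool's x, y, z in m, then the turn, a rotation vector about the tool's x, y, z in rad, then the closure, from 0 (fully open) to 1 (shut). A call has 1 to 8 rows; each row shifts and turns the pose as measured when the row begins, along the tool's axes as they then stand; what a row does not reach is not made up. A row lasts 1/8 s, in which the tool goes at most 62.5 mm and 10.7 degrees, less where a joint would pass 70% of its speed; a pose out of reach is approached as far as the arm can. A call with a gripper value outside its range is refused whole. The fingers move at their own pace and stop on an object; "force" is the grip in N (left out, the last holds). Time passes only in rows, so rows that do not move let the fingers close. It gives the time, the measured TCP pose, the force and the opening at its end, in the units of the state.
- r.sense(): the state, without advancing time (a new reading comes with each control period).
- eyes.snapshot(name): name is "scene" or "top" or "wrist"; returns the picture (384x512x3 uint8, red, green, blue); there is no depth.
- eyes.get_calibration(name): a dict with "mtx" (3x3 intrinsics, pixels), "D" ([k1, k2, p1, p2, k3] as OpenCV has them; the pictures are not rectified), "R" (3x3) and "t" (3): a world point X has camera coordinates R X + t; the wrist camera has in their place "T_tool_cam" (4x4, takes a point from camera to tool coordinates, whose origin is the TCP and whose axes are the flange's). Camera axes: x right, y down, z forward; pixel columns grow to the right and rows downward; lengths in mm; the calibration is good to about 2 mm. A picture is of the moment at which its call begins: read the wrist's pose just before it. get_calibration takes no time and is no camera call.
- r.hand_in(): hands the job in, once; it reports no verdict.
The state is a dict: "time": time; "joint_pos": joint angles; "qd": joint speeds; "joint_efforts": joint torques, N m; "tool_pos": TCP position; "tcp_rot": TCP orientation; "ft_force": force on the tool from outside, world axes, zero at the start; "wrist_torque": the same for the moment, N m; "finger_gap": finger opening in mm.
Only numpy, scipy, OpenCV 4.12 (cv2) and the standard library are available. Lean on these libraries where they do the work, as an engineer would, in place of code of your own. Each camera call takes 0.05 s, during which the arm holds its last target. There are 200 camera calls.

## Working session

There is one attempt and no reset: what is moved stays moved. The work goes in short steps, Python scripts to look and compute and a tool call to move; the robot and the scene stay as the last step left them, time stands still between calls to the robot, and variables do not carry over. Pictures are saved under pics/ and viewed, about 8 in all and at most 12, crops included, and the job is handed in when it is done.

Besides the shell and the picture viewer there is one more tool, called in YAML: its name, and indented under it one key for each argument. play_rows: Moves the arm, as the interface text tells. Its arguments: {"type":"object","properties":{"deltas":{"type":"array"},"force":{"type":"number"}},"required":["deltas"]}

```bash
mkdir -p pics
python3 - <<'E'
from bench import r, eyes
import cv2, numpy as np
s=r.sense(); print(s)
a=eyes.snapshot("scene"); b=eyes.snapshot("top")
np.savez("s0.npz",a=a,b=b)
cv2.imwrite("pics/both.png",cv2.resize(cv2.cvtColor(np.vstack([a,b]),cv2.COLOR_RGB2BGR),(400,600),interpolation=cv2.INTER_AREA))
cv2.imwrite("pics/scene.png",a[...,::-1]);cv2.imwrite("pics/top.png",b[...,::-1])
for n in("scene","top","wrist"):print(n,eyes.get_calibration(n))
E
```

```text
{'time': 0.0, 'joint_pos': array([-7.25594934e+01,  7.51458112e+00,  8.53287195e+01, -2.51901953e-03,
        8.72587225e+01, -4.89356794e+00]), 'qd': array([ 0.06808614, -0.04445644, -0.0528389 , -0.10118731, -0.02537173,
       -0.03568947]), 'joint_efforts': array([ 4.87098041e-04, -5.69393063e+01, -5.00557065e+01, -2.46501622e-04,
        1.46213325e-02,  1.95247543e-05]), 'tool_pos': array([ 227.84611723, -554.48529941,  230.25525694]), 'tcp_rot': array([-1.79898134e+02, -6.19633859e-03,  2.23341917e+01]), 'ft_force': array([ 0.51470297, -0.22332763, -0.17492588]), 'wrist_torque': array([ 0.00436924,  0.08848807, -0.00123743]), 'finger_gap': 85.39404370388296}
scene {'mtx': array([[349.18178994,   0.        , 256.74695897],
       [  0.        , 349.18178994, 196.31675118],
       [  0.        ,   0.        ,   1.        ]]), 'D': array([-0.09731574,  0.        ,  0.        ,  0.        ,  0.        ]), 'R': array([[-0.88873059, -0.45814722, -0.01609549],
       [-0.26978228,  0.5510749 , -0.78964167],
       [ 0.37064196, -0.69743643, -0.61335713]]), 't': array([616.48396521,  
[... 421 characters left out ...]
02,  2.23627704e-02, -9.99072026e-01]]), 't': array([274.60998926, 530.99376365, 895.30177861])}
wrist {'mtx': array([[310.12478928,   0.        , 253.90702187],
       [  0.        , 310.12478928, 191.22664603],
       [  0.        ,   0.        ,   1.        ]]), 'D': array([-0.07658462,  0.        ,  0.        ,  0.        ,  0.        ]), 'T_tool_cam': array([[-8.75154440e-04, -9.49417403e-01, -3.14015650e-01,
         8.05179865e+01],
       [ 9.99998948e-01, -1.19413461e-03,  8.23457874e-04,
         2.12476417e-01],
       [-1.15678219e-03, -3.14014599e-01,  9.49417450e-01,
        -1.41507111e+02],
       [ 0.00000000e+00,  0.00000000e+00,  0.00000000e+00,
         1.00000000e+00]])}
```

View pics/top.png

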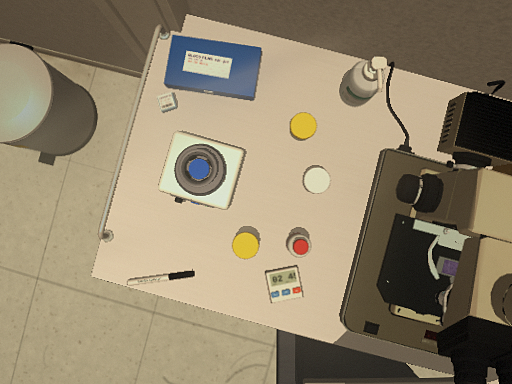

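View pics/scene.png

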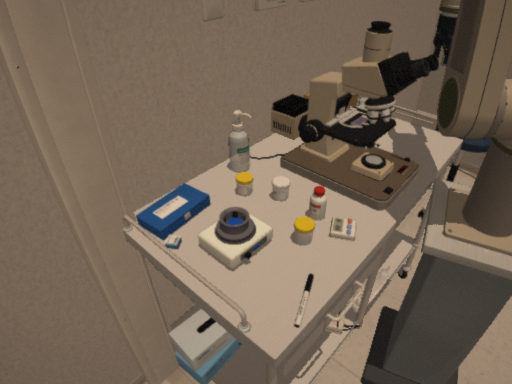

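The top view shows two yellow-lidded pots, A at (303,126) and B at (246,245). It also shows the white-lidded pot at (317,180), the red-capped bottle at (300,244) and the holder at (199,168). The scene view agrees: A at (245,183), B at (304,230), holder at (236,222). I'll turn these into positions next.

```bash
cat > h.py <<'E'
import numpy as np, cv2
from bench import r, eyes
from scipy.spatial.transform import Rotation as Ro
def ray(name,px,tool=None):
    c=eyes.get_calibration(name)
    n=cv2.undistortPoints(np.array([[px]],float),c["mtx"],c["D"])[0,0]; d=np.array([n[0],n[1],1.])
    if name=="wrist":
        p,e=tool; Rt=Ro.from_euler("xyz",e,degrees=True).as_matrix(); T=c["T_tool_cam"]
        return Rt@T[:3,3]+p, Rt@T[:3,:3]@d
    return -c["R"].T@c["t"], c["R"].T@d
def onz(name,px,z,tool=None):
    o,d=ray(name,px,tool); return o+d*(z-o[2])/d[2]
def blobs(img,lo,hi,minA=60):
    m=cv2.inRange(cv2.cvtColor(img,cv2.COLOR_RGB2HSV),np.array(lo),np.array(hi))
    n,l,st,ce=cv2.connectedComponentsWithStats(m)
    return [(ce[i].round(1),st[i]) for i in range(1,n) if st[i][4]>=minA]
E
python3 - <<'E'
from h import *
f=np.load("s0.npz")
for nm,k in(("top","b"),("scene","a")):
    for what,lo,hi,z in(("yellow",(18,120,120),(32,255,255),55 if nm=="top" else 50),("blue",(100,120,60),(125,255,255),46),("red",(0,140,100),(6,255,255),90)):
        for c,s in blobs(f[k],lo,hi,40): 
            p=onz(nm,c,z); print(nm,what,c,s,p.round(1),np.hypot(*p[:2]).round())
print("white top",onz("top",(317,180),55),"ring",onz("top",(200.5,169),75))
b=f["b"]; big=cv2.resize(b[95:275,140:340],None,fx=3.3,fy=3.3,interpolation=cv2.INTER_CUBIC)
cv2.imwrite("pics/crop.png",big[:,:,::-1]); print(big.shape)
E
```

```text
top yellow [302.9 125.3] [290 112  27  27 569] [646.3 167.5  55. ] 668.0
top yellow [245.1 244.9] [232 232  27  27 571] [425.4 274.2  55. ] 506.0
top blue [207.   50.1] [ 166   35   95   42 1497] [792.6 347.4  46. ] 865.0
top blue [198.7 168.4] [189 159  20  20 319] [567.  361.5  46. ] 672.0
top red [300.3 246.4] [293 239  15  16 182] [425.9 176.3  90. ] 461.0
scene yellow [243.9 177.8] [236 171  17  14 186] [646.4 168.9  50. ] 668.0
scene yellow [304.3 224.3] [294 216  21  18 288] [424.2 275.   50. ] 506.0
scene blue [173.2 211.1] [ 137  184   72   55 1590] [739.3 371.1  46. ] 827.0
scene blue [234.3 220.8] [227 217  16   8  93] [581.9 333.9  46. ] 671.0
scene red [319.4 190.2] [314 186  11  10  80] [422.4 183.5  90. ] 461.0
white top [544.80666426 141.95323068  55.        ] ring [563.56845495 354.66311787  75.        ]
(594, 660, 3)
```

View pics/crop.png

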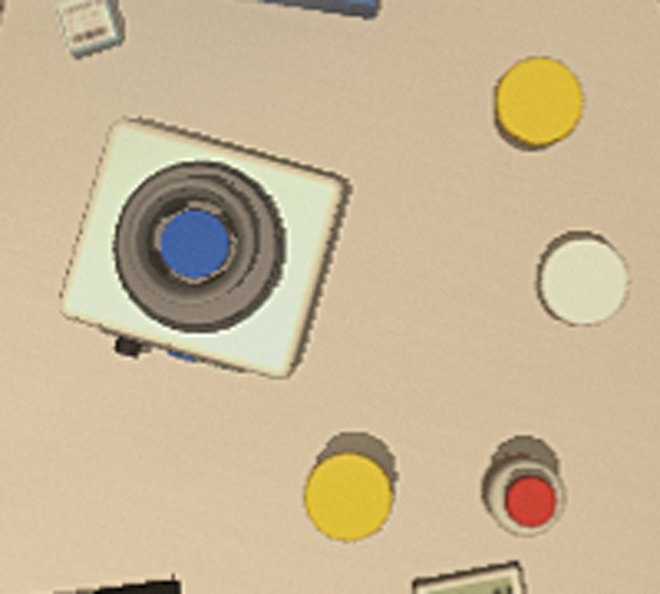

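Distances from the base are 668 mm for A, at top (303,126), and 506 mm for B, at top (245,245). A starts farthest, so it is the one meant, and the crop shows both as plain yellow lids. Before moving, I'll check how tall and wide the microscope is, because it stands in the way.

Run:
```python
from h import *
for n,pxs in (("scene",[(380,25),(435,62),(448,10),(284,165),(415,195),(410,95),(240,113)]),("top",[(385,150),(345,325),(400,190),(445,180),(440,345),(480,372),(512,200),(445,100),(378,62),(360,85)])):
    for p in pxs: print(n,p,*[onz(n,p,z)[:2].round().astype(int).tolist() for z in(0,100,200,300,400,500)])
for n in("scene","top"): print(ray(n,(256,192))[0])
```

```text
scene (380, 25) [750, -2371] [666, -1841] [582, -1311] [498, -781] [413, -250] [329, 280]
scene (435, 62) [246, -1468] [244, -1086] [243, -704] [241, -321] [240, 61] [238, 443]
scene (448, 10) [250, -3677] [248, -2933] [246, -2189] [243, -1445] [241, -701] [239, 43]
scene (284, 165) [602, -13] [542, 131] [482, 275] [422, 419] [362, 563] [302, 707]
scene (415, 195) [197, -35] [203, 112] [210, 260] [216, 408] [223, 555] [229, 703]
scene (410, 95) [315, -831] [302, -553] [289, -275] [276, 3] [263, 281] [250, 559]
scene (240, 113) [927, -300] [813, -109] [700, 82] [587, 273] [474, 464] [361, 655]
top (385, 150) [607, 0] [595, 28] [583, 56] [571, 83] [559, 111] [547, 139]
top (345, 325) [265, 80] [290, 99] [315, 118] [341, 137] [366, 156] [391, 175]
top (400, 190) [528, -29] [525, 2] [522, 33] [518, 64] [515, 95] [511, 125]
top (445, 180) [548, -119] [543, -78] [537, -38] [532, 3] [526, 44] [520, 84]
top (440, 345) [224, -108] [253, -68] [283, -29] [313, 10] [343, 50] [372, 89]
top (480, 372) [168, -190] [204, -141] [240, -93] [275, -45] [311, 4] [347, 52]
top (512, 200) [509, -255] [507, -200] [506, -144] [505, -89] [504, -33] [502, 22]
top (445, 100) [708, -122] [685, -81] [662, -40] [639, 1] [616, 42] [593, 83]
top (378, 62) [783, 11] [752, 38] [721, 64] [690, 91] [659, 117] [628, 144]
top (360, 85) [737, 48] [711, 70] [685, 93] [659, 115] [633, 138] [607, 160]
[236.19523086 865.9698045  610.62947518]
[497.28039682 254.84978044 920.15982001]
```

play_rows:
  deltas:
    - [[0,0,-0.06],[0,0,0],0]
    - [[0,0,-0.06],[0,0,0],0]
    - [[0,0,-0.06],[0,0,0],0]
    - [[0,0,-0.06],[0,0,0],0]
    - [[0,0,-0.06],[0,0,0],0]
    - [[0,0,-0.06],[0,0,0],0]

```text
time: 0.85
tool_pos: [227.8, -554.3, 586.4]
tcp_rot: [-178.8, -0.1, 22.3]
ft_force: [0.3, -1.1, 1.5]
finger_gap: 85.5
```

play_rows:
  deltas:
    - [[0.047,-0.037,0],[0,0,0],0]
    - [[0.047,-0.037,0],[0,0,0],0]
    - [[0.047,-0.037,0],[0,0,0],0]
    - [[0.047,-0.037,0],[0,0,0],0]
    - [[0.047,-0.037,0],[0,0,0],0]
    - [[0.047,-0.037,0],[0,0,0],0]
    - [[0.047,-0.037,0],[0,0,0],0]
    - [[0.047,-0.037,0],[0,0,0],0]

```text
time: 1.85
tool_pos: [471.5, -136.8, 591.2]
tcp_rot: [-179.0, -0.0, 21.8]
ft_force: [1.7, 0.5, -0.0]
finger_gap: 85.1
```

play_rows:
  deltas:
    - [[0.035,-0.048,0],[0,0,0],0]
    - [[0.035,-0.048,0],[0,0,0],0]
    - [[0.035,-0.048,0],[0,0,0],0]
    - [[0.035,-0.048,0],[0,0,0],0]
    - [[0.035,-0.048,0.01],[0,0,0],0]
    - [[0.035,-0.048,0.03],[0,0,0],0]
    - [[0,0,0.05],[0,0,-0.18],0]
    - [[0,0,0.05],[0,0,-0.18],0]

```text
time: 2.85
tool_pos: [560.2, 223.4, 451.8]
tcp_rot: [-178.9, -0.3, 43.3]
ft_force: [0.2, -0.2, 0.2]
finger_gap: 85.4
```

play_rows:
  deltas:
    - [[0,0,0.04],[0,0,-0.185],0]
    - [[0,0,0.04],[0,0,-0.185],0]
    - [[0,0,0.04],[0,0,-0.185],0]
    - [[0,0,0.04],[0,0,-0.185],0]
    - [[0,0,0],[0,0,-0.185],0]
    - [[0,0,0],[0,0,-0.185],0]
    - [[0,0,0],[0,0,-0.185],0]
    - [[0,0,0],[0,0,-0.185],0]

```text
time: 3.85
tool_pos: [552.2, 225.4, 272.9]
tcp_rot: [-179.1, -1.5, 129.1]
ft_force: [-0.7, -1.9, -0.4]
finger_gap: 85.6
```

Run:
```python
from h import *
s=r.sense(); a=eyes.snapshot("wrist"); print(s["time"],s["tool_pos"],s["tcp_rot"],s["joint_pos"].round(1))
np.savez("w1.npz",a=a,p=s["tool_pos"],e=s["tcp_rot"])
s=r.sense(); print(s["tool_pos"],s["tcp_rot"])
cv2.imwrite("pics/w1.png",a[...,::-1])
```

```text
3.85 [552.18505401 225.37448293 272.94583788] [-179.13001567   -1.54271823  129.14162528] [ 16.6   7.4  81.    1.1  93.  -22.5]
[552.08720375 225.37290665 272.7673329 ] [-179.12815936   -1.56003103  129.70115425]
```

View pics/w1.png

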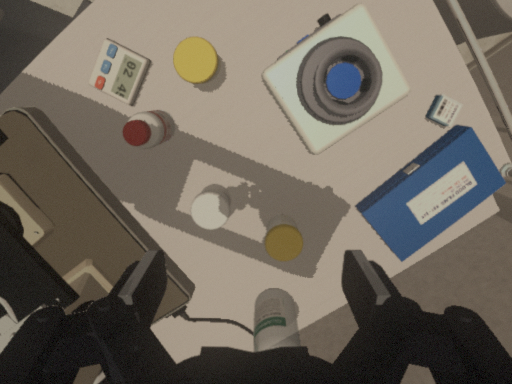

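Wrist view: the meant yellow lid is at (284,243), the white lid at (211,210), the other yellow lid at (196,60), the holder at (340,80) and the soap bottle at (275,315). I'll fit the lid and ring outlines in all three views together.

```bash
cat > fit.py <<'E'
from h import *
from scipy.optimize import least_squares
def proj(name,P,tool=None):
    c=eyes.get_calibration(name); P=np.asarray(P,float)
    if name=="wrist":
        p,e=tool; Rt=Ro.from_euler("xyz",e,degrees=True).as_matrix(); T=c["T_tool_cam"]
        A=Rt@T[:3,:3]; o=Rt@T[:3,3]+p; R=A.T; t=-R@o
    else: R,t=c["R"],c["t"]
    return cv2.projectPoints(P,cv2.Rodrigues(R)[0],t,c["mtx"],c["D"])[0][:,0]
th=np.linspace(0,2*np.pi,72,endpoint=False)
def circ(c,rad): return np.c_[c[0]+rad*np.cos(th),c[1]+rad*np.sin(th),np.full(72,c[2])]
def big(m):
    n,l,st,ce=cv2.connectedComponentsWithStats(m)
    i=1+np.argmax(st[1:,4]); return ((l==i)*255).astype(np.uint8)
def win(m,c,h):
    o=np.zeros_like(m); x,y=map(int,c); o[max(0,y-h):y+h,max(0,x-h):x+h]=m[max(0,y-h):y+h,max(0,x-h):x+h]; return o
E
python3 - <<'E'
from fit import *
f=np.load("s0.npz"); w=np.load("w1.npz"); W=(w["p"],w["e"])
hsv=lambda i:cv2.cvtColor(i,cv2.COLOR_RGB2HSV)
# lid in wrist & top: mask centroid vs projected disc
for nm,im,cc,h in(("wrist",w["a"],(284,243),28),("top",f["b"],(303,126),22)):
    m=big(win(cv2.inRange(hsv(im),np.array((15,120,60)),np.array((35,255,255))),cc,h))
    (x,y),ax,an=cv2.fitEllipse(max(cv2.findContours(m,0,1)[0],key=len)[:,0])
    print(nm,"lid",(round(x,1),round(y,1)),np.round(ax,1),"->",onz(nm,(x,y),55,W).round(1))
    p=proj(nm,circ(onz(nm,(x,y),55,W),25),W); print("  expected size",np.ptp(p,axis=0).round(1))
for nm,im,cc,h in(("wrist",w["a"],(340,80),56),("top",f["b"],(200,169),32)):
    g=hsv(im); m=((g[...,2]<135)&(g[...,1]<110)).astype(np.uint8)*255
    m=big(win(cv2.morphologyEx(m,cv2.MORPH_OPEN,np.ones((5,5))),cc,h))
    cn=cv2.convexHull(max(cv2.findContours(m,0,1)[0],key=len))[:,0]
    (x,y),ax,an=cv2.fitEllipse(cn)
    print(nm,"ring",(round(x,1),round(y,1)),np.round(ax,1))
    for z in(60,65,70,75,80):
        c=onz(nm,(x,y),z,W); p=proj(nm,circ(c,35.5),W); print("  z",z,c[:2].round(1),"size",[np.round(v,1) for v in cv2.fitEllipse(p.astype(np.float32))[1]])
v=[]
for im,s in((w["a"][20:140,270:420],4),(f["a"][190:265,190:280],6.4)):
    v.append(cv2.resize(im,(600,480 if s==4 else 500),interpolation=cv2.INTER_CUBIC))
cv2.imwrite("pics/rings.png",cv2.resize(np.vstack(v),(400,600))[...,::-1])
E
```

```text
wrist lid (283.7, 242.3) [35.2 36.5] -> [642.9 168.7  55. ]
  expected size [38.9 35.2]
top lid (302.8, 125.3) [25.9 26.5] -> [646.2 167.7  55. ]
  expected size [27.  26.8]
wrist ring (338.5, 80.3) [84.  89.7]
  z 60 [560.8 356.2] size [np.float64(63.6), np.float64(68.0)]
  z 65 [560.  355.2] size [np.float64(64.5), np.float64(69.0)]
  z 70 [559.2 354.2] size [np.float64(65.5), np.float64(69.9)]
  z 75 [558.4 353.2] size [np.float64(66.4), np.float64(71.0)]
  z 80 [557.6 352.2] size [np.float64(67.4), np.float64(72.0)]
top ring (193.9, 168.6) [28.6 34.2]
  z 60 [565.6 368.7] size [np.float64(38.3), np.float64(38.6)]
  z 65 [565.2 368.1] size [np.float64(38.5), np.float64(38.8)]
  z 70 [564.8 367.4] size [np.float64(38.7), np.float64(39.0)]
  z 75 [564.4 366.7] size [np.float64(38.9), np.float64(39.2)]
  z 80 [564.  366.1] size [np.float64(39.2), np.float64(39.5)]
```

View pics/rings.png

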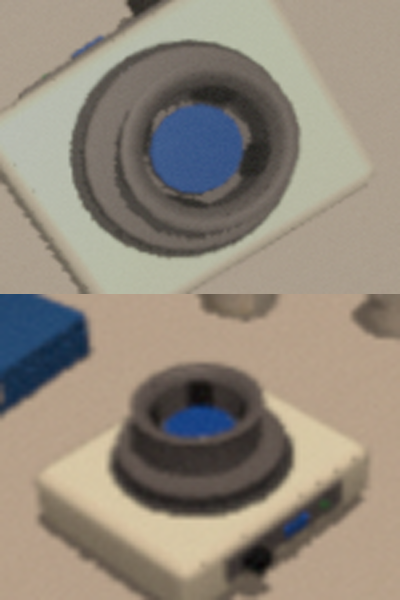

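In the enlarged crops, the rim is a narrower ring standing on a wider grey head disc. The rim spans about (220–249, 207–226) in scene pixels, and my threshold picked up the disc instead. I'll measure the rim later from closer up and go over pot A now.

```bash
cat >> h.py <<'E'
def to(x,y,z,yaw):
    s=r.sense(); R=Ro.from_euler("xyz",s["tcp_rot"],degrees=True); D=Ro.from_euler("xyz",[180,0,yaw],degrees=True)
    print("t",round(s["time"],2),"pos",s["tool_pos"].round(1),"rot",s["tcp_rot"].round(1),"F",s["ft_force"].round(1),"gap",round(s["finger_gap"],1))
    print("shift mm",R.inv().apply(np.array([x,y,z])-s["tool_pos"]).round(1),"rotvec",(R.inv()*D).as_rotvec().round(3))
E
python3 -c "
from h import *
to(645.5,168,150,140)"
```

```text
t 3.9 pos [552.1 225.4 272.8] rot [-179.1   -1.6  129.7] F [-0.5 -0.3 -0.6] gap 85.5
shift mm [-107.1   37.   119.3] rotvec [-0.013 -0.029 -0.18 ]
```

play_rows:
  deltas:
    - [[0,0,0],[-0.013,-0.029,-0.18],0]
    - [[-0.027,0.004,0.031],[0,0,0],0]
    - [[-0.027,0.004,0.031],[0,0,0],0]
    - [[-0.027,0.004,0.031],[0,0,0],0]
    - [[-0.027,0.004,0.031],[0,0,0],0]
    - [[0,0,0],[0,0,0],0]

```text
time: 4.65
tool_pos: [645.9, 166.0, 143.6]
tcp_rot: [-179.9, -0.1, 138.7]
ft_force: [-0.7, 0.2, 0.8]
finger_gap: 85.5
```

```bash
cat > look.py <<'E'
from fit import *
def look(tag):
    s=r.sense(); a=eyes.snapshot("wrist"); np.savez(tag+".npz",a=a,p=s["tool_pos"],e=s["tcp_rot"])
    return a,(s["tool_pos"],s["tcp_rot"])
def lid(a,W,zt,c=None,h=80):
    m=cv2.inRange(cv2.cvtColor(a,cv2.COLOR_RGB2HSV),np.array((15,120,60)),np.array((35,255,255)))
    if c is not None: m=win(m,c,h)
    (x,y),ax,an=cv2.fitEllipse(max(cv2.findContours(big(m),0,1)[0],key=len)[:,0]); return (x,y),ax,onz("wrist",(x,y),zt,W)
E
python3 -c "
from look import *
a,W=look('w2')
print(lid(a,W,55,proj('wrist',[[645,168,55]],W)[0]))
to(645.5,168,150,140)
cv2.imwrite('pics/w2.png',a[...,::-1])"
```

```text
((254.44725036621094, 192.6053466796875), (59.48651123046875, 60.369590759277344), array([643.38153743, 167.98493785,  55.        ]))
t 4.7 pos [646.3 166.9 145.8] rot [179.9  -0.  138.8] F [-0.   0.4  0.6] gap 85.4
shift mm [ 1.3  0.3 -4.2] rotvec [ 0.001 -0.001 -0.021]
```

play_rows:
  deltas:
    - [[0.002,0,0.03],[0,0,-0.02],0]
    - [[0,0,0.03],[0,0,0],0]
    - [[0,0,0.03],[0,0,0],0]
    - [[0,0,0.02],[0,0,0],0]
    - [[0,0,0],[0,0,0],0]

```text
time: 5.32
tool_pos: [648.1, 172.8, 42.2]
tcp_rot: [179.4, 0.3, 139.7]
ft_force: [-0.1, 0.8, -0.3]
finger_gap: 85.6
```

```bash
python3 -c "
from look import *
to(644.5,168,29,140)"
```

```text
t 5.33 pos [648.1 172.8  42.2] rot [179.4   0.3 139.7] F [-0.1  0.8 -0.3] gap 85.6
shift mm [-0.3 -6.1 13.1] rotvec [ 0.011  0.006 -0.005]
```

play_rows:
  deltas:
    - [[0,-0.006,0.007],[0.011,0.006,-0.005],0]
    - [[0,0,0],[0,0,0],0]
    - [[0,0,0],[0,0,0],0]

```text
time: 5.7
tool_pos: [646.5, 168.7, 39.0]
tcp_rot: [179.8, 0.2, 140.0]
ft_force: [-0.3, -0.5, -0.1]
finger_gap: 85.5
```

```bash
python3 -c "
from look import *
a,W=look('w3')
print(lid(a,W,55))
to(644.5,168,29,140)"
```

```text
((249.77244567871094, 262.0198059082031), (95.99751281738281, 101.77926635742188), array([641.39625322, 169.71855837,  55.        ]))
t 5.75 pos [646.4 168.6  38.9] rot [179.8   0.2 140. ] F [ 0.6 -0.1  0.5] gap 85.3
shift mm [ 1.  -1.7  9.9] rotvec [ 0.003  0.003 -0.   ]
```

```bash
python3 -c "
from look import *
w=np.load('w3.npz');a=w['a'].copy();W=(w['p'],w['e'])
for c,col in(((644.5,168,55),(255,0,0)),((641.4,169.7,55),(0,255,0))):
    cv2.polylines(a,[proj('wrist',circ(c,25),W).round().astype(int)],True,col)
cv2.imwrite('pics/w3.png',a[...,::-1])"
```

```text
(no output)
```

View pics/w3.png

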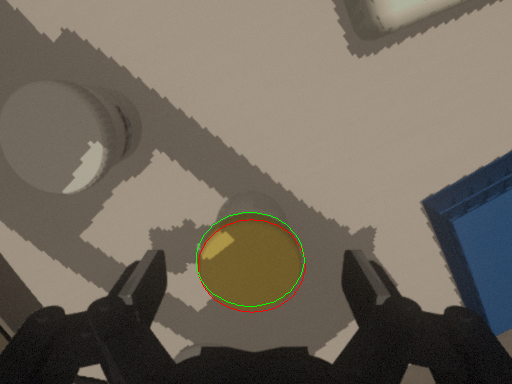

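The red outline (644.5, 168) fits the lid at (251,265) well, and the lid lies midway between the fingers. I'll lower onto it and grip.

play_rows:
  deltas:
    - [[0.001,-0.002,0.01],[0,0,0],0]
    - [[0,0,0.001],[0,0,0],0]
    - [[0,0,0.001],[0,0,0],0]

```text
time: 6.12
tool_pos: [644.6, 167.7, 26.6]
tcp_rot: [179.8, 0.2, 140.0]
ft_force: [-0.4, -0.4, -0.0]
finger_gap: 85.3
```

```bash
python3 -c "
from look import *
to(644.3,168.2,29,140)"
```

```text
t 6.12 pos [644.6 167.7  26.6] rot [179.8   0.2 140. ] F [-0.4 -0.4 -0. ] gap 85.3
shift mm [ 0.5  0.2 -2.4] rotvec [ 0.004  0.003 -0.001]
```

play_rows:
  deltas:
    - [[0,0,-0.0025],[0.003,0.003,0],0]
    - [[0,0,0],[0,0,0],0.4]
    - [[0,0,0],[0,0,0],0.6]
    - [[0,0,0],[0,0,0],1]
    - [[0,0,0],[0,0,0],1]
    - [[0,0,0],[0,0,0],1]
    - [[0,0,0],[0,0,0],1]
  force: 80

```text
time: 7.0
tool_pos: [645.1, 167.8, 29.8]
tcp_rot: [179.9, 0.1, 140.0]
ft_force: [0.7, -1.1, 0.5]
finger_gap: 47.3
```

play_rows:
  deltas:
    - [[0,0,-0.005],[0,0,0],1]
    - [[0,0,-0.02],[0,0,0],1]
    - [[0,0,-0.03],[0,0,0],1]
    - [[0,0,-0.03],[0,0,0],1]
    - [[0,0,-0.02],[0,0,0],1]
    - [[0,0,0],[0,0,0],1]

```text
time: 7.75
tool_pos: [645.3, 167.9, 142.8]
tcp_rot: [179.8, 0.1, 140.0]
ft_force: [-0.2, 0.3, -0.5]
finger_gap: 47.2
```

```bash
python3 -c "
from look import *
a,W=look('w4'); to(580,330,150,140); print(r.sense()['joint_pos'].round(1))
b=eyes.snapshot('scene'); 
v=cv2.resize(b[60:300,140:400],(520,480),interpolation=cv2.INTER_CUBIC)
cv2.imwrite('pics/w4.png',np.vstack([cv2.resize(a,(520,390))[190:],v[:400]])[...,::-1])"
```

```text
t 7.8 pos [644.6 167.8 141.4] rot [1.799e+02 1.000e-01 1.400e+02] F [-0.5  0.4 -1.4] gap 46.9
shift mm [153.8  82.7  -8.6] rotvec [ 0.002  0.001 -0.   ]
[ 10.2  20.5  79.6   0.   79.8 -39.8]
```

View pics/w4.png

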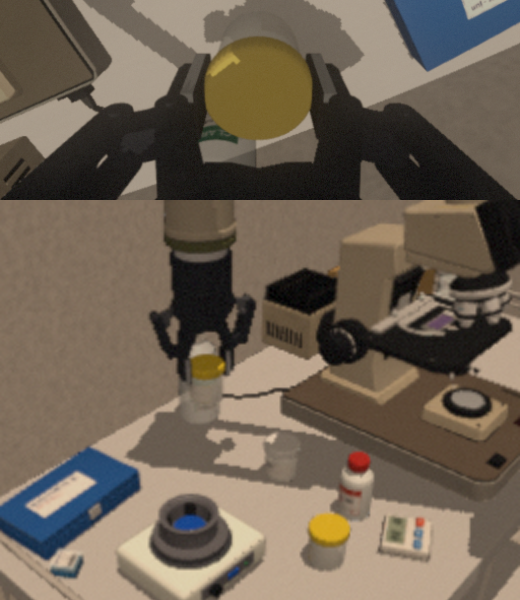

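The pot is held upright by its lid and clear of the table. The scene half shows the holder's rim above its head disc. I'll move to a spot where the wrist camera looks down on the holder.

play_rows:
  deltas:
    - [[0.037,0.031,-0.003],[0,0,0],1]
    - [[0.037,0.031,-0.003],[0,0,0],1]
    - [[0.037,0.031,-0.003],[0,0,0],1]
    - [[0,0,0],[0,0,0],1]
    - [[0,0,0],[0,0,0],1]

```text
time: 8.48
tool_pos: [613.4, 311.1, 138.2]
tcp_rot: [-179.2, -0.4, 139.8]
ft_force: [0.2, -0.8, -1.0]
finger_gap: 47.1
```

```bash
python3 -c "
from look import *
a,W=look('w5'); to(618,310,150,140)
m=cv2.inRange(cv2.cvtColor(a,cv2.COLOR_RGB2HSV),np.array((100,120,60)),np.array((125,255,255)))
for c,s in blobs(a,(100,120,50),(125,255,255),300): print(c,s)
q=proj('wrist',[[564,356,75]],W)[0]; x,y=[int(v) for v in q]; print(q)
x0,y0=max(0,x-100),max(0,y-75); v=a[y0:y0+150,x0:x0+200]; print(x0,y0)
cv2.imwrite('pics/w5.png',cv2.resize(v,(800,600),interpolation=cv2.INTER_CUBIC)[...,::-1])"
```

```text
t 8.53 pos [613.3 311.1 138.2] rot [-179.2   -0.5  139.8] F [-0.6  0.1 -1.6] gap 47.2
shift mm [ -4.1   2.  -11.9] rotvec [-0.013 -0.008 -0.003]
[261.9 108.3] [ 235   81   55   56 2388]
[425.2 260. ] [ 345  212  133   98 3985]
[259.59647929 112.30084025]
159 37
```

View pics/w5.png

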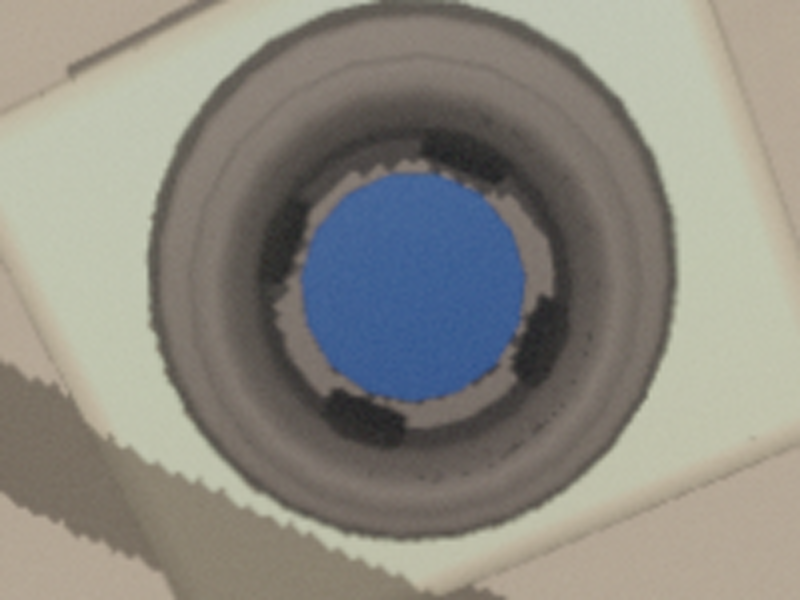

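Enlarged wrist view of the holder: the rim is centred near crop (417,285), which is image (263,108). The blue plate is centred at image (262,108) and the four black jaws are visible. I'll measure the holder and the held lid with this same camera, so its offset error cancels.

Run:
```python
from look import *
w=np.load('w5.npz');a=w['a'];W=(w['p'],w['e'])
for nm,px,zs in(("rim",(263.2,108.3),(74,78,82)),("blue",(261.9,108.3),(58,62)),("disc",(262,104.5),(55,))):
    for z in zs:
        c=onz('wrist',px,z,W); p=proj('wrist',circ(c,{"rim":35.5,"blue":19,"disc":40}[nm]),W); print(nm,z,c.round(1),np.ptp(p,axis=0).round(1))
# head disc/rim outline measured
# held lid (tool frame): top circle 25.5 behind TCP
for tag in('w4','w5'):
    w=np.load(tag+'.npz');a=w['a'];W=(w['p'],w['e'])
    g=cv2.cvtColor(a,cv2.COLOR_RGB2HSV)
    m=cv2.inRange(g,np.array((15,90,50)),np.array((38,255,255))); m[:200]=0
    m=cv2.morphologyEx(big(m),cv2.MORPH_CLOSE,np.ones((9,9)))
    cn=cv2.convexHull(max(cv2.findContours(m,0,1)[0],key=len))[:,0]
    (x,y),ax,an=cv2.fitEllipse(cn)
    c=onz('wrist',(x,y),W[0][2]+25.5,W)
    t=Ro.from_euler("xyz",W[1],degrees=True).inv().apply(c-W[0]); print(tag,(x,y),ax,"lid in tool",t.round(1), "exp",np.ptp(proj('wrist',circ(c,25),W),axis=0).round(1), cv2.boundingRect(cn))
```

```text
rim 74 [563.6 359.4  74. ] [109.6 112.2]
rim 78 [563.4 359.5  78. ] [111.7 114.4]
rim 82 [563.2 359.5  82. ] [114.  116.7]
blue 58 [563.8 358.3  58. ] [54.5 55.7]
blue 62 [563.6 358.4  62. ] [55.5 56.8]
disc 55 [562. 360.  55.] [113.4 116.4]
w4 (253.64723205566406, 273.78179931640625) (102.52333068847656, 110.66441345214844) lid in tool [  4.4  -0.6 -25.5] exp [114.8  98.3] (200, 223, 108, 102)
w5 (253.90155029296875, 273.6603088378906) (102.09912109375, 110.56067657470703) lid in tool [  4.4  -0.5 -25.5] exp [114.7  98.9] (200, 223, 108, 102)
```

play_rows:
  deltas:
    - [[0,0,0],[-0.013,-0.008,-0.003],1]
    - [[0.034,0.003,0],[0,0,0],1]
    - [[0.033,0.002,0],[0,0,0],1]
    - [[0,0,0],[0,0,0],1]
    - [[0,0,0],[0,0,0],1]

```text
time: 9.15
tool_pos: [566.2, 352.9, 136.7]
tcp_rot: [180.0, 0.1, 139.6]
ft_force: [-0.1, -0.4, 0.0]
finger_gap: 47.2
```

```bash
python3 -c "
from look import *
to(565.2,358.1,120,140);print(r.sense()['joint_pos'].round(1))"
```

```text
t 9.15 pos [566.2 352.9 136.7] rot [1.800e+02 1.000e-01 1.396e+02] F [-0.1 -0.4  0. ] gap 47.2
shift mm [ 4.2  3.3 16.7] rotvec [ 0.     0.002 -0.007]
[ 27.6  21.   79.5  -0.1  79.5 -22. ]
```

play_rows:
  deltas:
    - [[0.004,0.003,0.012],[0,0.002,-0.007],1]
    - [[0,0,0],[0,0,0],1]
    - [[0,0,0],[0,0,0],1]

```text
time: 9.52
tool_pos: [566.6, 355.9, 123.3]
tcp_rot: [-180.0, -0.0, 139.9]
ft_force: [0.5, -0.4, -0.8]
finger_gap: 47.1
```

```bash
python3 -c "
from look import *
to(565.2,358.1,120,140)
a=eyes.snapshot('scene')
x,y=[int(v) for v in proj('scene',[[564,359,90]])[0]]
cv2.imwrite('pics/s1.png',cv2.resize(a[y-40:y+40,x-50:x+50],(800,640))[20:620][...,::-1])"
```

```text
t 9.53 pos [566.6 355.9 123.3] rot [-180.    -0.   139.9] F [ 0.5 -0.4 -0.8] gap 47.1
shift mm [2.5 0.8 3.3] rotvec [-0.    -0.    -0.002]
```

View pics/s1.png

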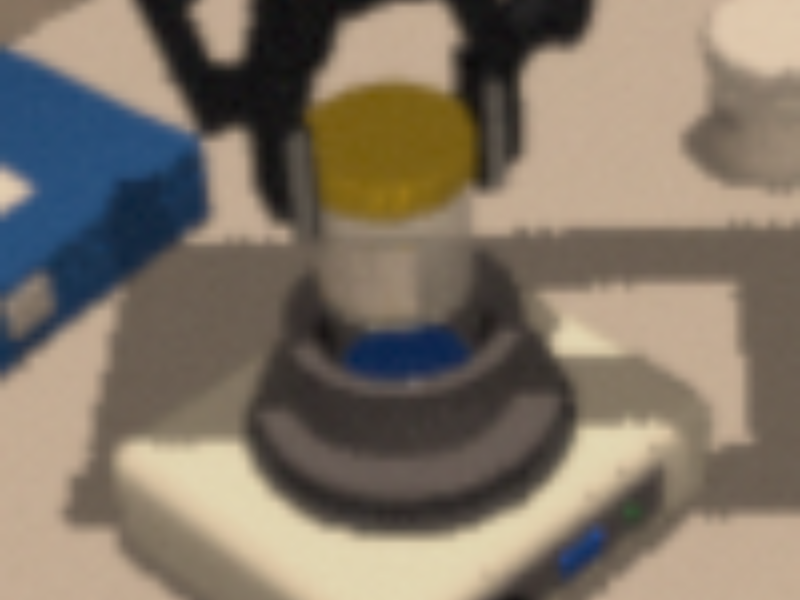

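The scene crop shows the pot upright over the ring: body centred at column 395, blue plate at 409. The 14-column shift (1.7 px) matches the perspective lean I expect for that height difference. I'll lower it to the mouth.

play_rows:
  deltas:
    - [[0.0025,0.001,0.006],[0,0,0],1]
    - [[0,0,0.004],[0,0,0],1]
    - [[0,0,0],[0,0,0],1]

```text
time: 9.95
tool_pos: [565.1, 358.3, 112.3]
tcp_rot: [-180.0, -0.0, 139.9]
ft_force: [-0.5, 0.0, -0.0]
finger_gap: 47.1
```

```bash
python3 -c "
from look import *
to(565.2,358.1,104,140)"
```

```text
t 9.95 pos [565.1 358.3 112.3] rot [-180.    -0.   139.9] F [-0.5  0.  -0. ] gap 47.1
shift mm [-0.2 -0.1  8.3] rotvec [-0.    -0.    -0.002]
```

Centred to about 0.3 mm. I'll go down in small steps and watch the force.

play_rows:
  deltas:
    - [[0,0,0.003],[0,0,0],1]
    - [[0,0,0.002],[0,0,0],1]
    - [[0,0,0.002],[0,0,0],1]
    - [[0,0,0],[0,0,0],1]

```text
time: 10.45
tool_pos: [565.6, 359.1, 110.9]
tcp_rot: [179.9, 0.0, 139.9]
ft_force: [-3.2, -2.7, 3.2]
finger_gap: 46.8
```

play_rows:
  deltas:
    - [[0,0,0.0015],[0,0,0],1]
    - [[0,0,0.001],[0,0,0],1]
    - [[0,0,0.001],[0,0,0],1]
    - [[0,0,0],[0,0,0],1]

```text
time: 10.95
tool_pos: [565.6, 359.1, 111.0]
tcp_rot: [179.9, 0.1, 139.9]
ft_force: [-2.6, -1.6, 3.4]
finger_gap: 47.4
```

Run:
```python
from look import *
to(565.2,358.1,104,140)
f=np.load("s0.npz"); b0=blobs(f["a"],(100,120,60),(125,255,255),40)[1][0]
a=eyes.snapshot("scene"); t=eyes.snapshot("top")
ux=np.array([-0.889,-0.458])
for z in(58,61,64): p=onz("scene",b0,z); print("blue scene",z,p.round(1),(p[:2]@ux).round(1))
for c,s in blobs(a,(15,110,60),(35,255,255),60): print("lid scene",c,s, *[(onz("scene",c,z).round(1),(onz("scene",c,z)[:2]@ux).round(1)) for z in(130,134)])
print("tcp",(r.sense()['tool_pos'][:2]@ux).round(1),"wrist-holder",np.array([563.6,358.8])@ux)
bt=blobs(f["b"],(100,120,60),(125,255,255),40)[1][0]
print("blue top",[onz("top",bt,z).round(1) for z in(58,61,64)])
for c,s in blobs(t,(15,110,60),(35,255,255),60): print("lid top",c,s,onz("top",c,136).round(1))
big_=np.vstack([cv2.resize(a[165:235,185:285],(430,300),interpolation=cv2.INTER_CUBIC),cv2.resize(t[130:200,150:250],(430,300),interpolation=cv2.INTER_CUBIC)])
cv2.imwrite("pics/s2.png",big_[...,::-1])
```

```text
t 10.95 pos [565.6 359.1 111. ] rot [1.799e+02 1.000e-01 1.399e+02] F [-2.6 -1.6  3.4] gap 47.4
shift mm [-0.3 -1.   7. ] rotvec [ 0.003  0.001 -0.002]
blue scene 58 [574.6 345.2  58. ] -668.9
blue scene 61 [572.8 348.   61. ] -668.6
blue scene 64 [570.9 350.8  64. ] -668.2
lid scene [353.2 100.5] [349  94   9  13  79] (array([ 473.6, -317.3,  130. ]), np.float64(-275.7)) (array([ 471.6, -307.5,  134. ]), np.float64(-278.5))
lid scene [232.5 201.3] [222 193  22  18 317] (array([566.5, 359. , 130. ]), np.float64(-668.0)) (array([563.8, 363.2, 134. ]), np.float64(-667.5))
lid scene [304.1 224.6] [294 216  22  18 305] (array([397.4, 360.4, 130. ]), np.float64(-518.3)) (array([396. , 364.6, 134. ]), np.float64(-519.0))
tcp -667.3 wrist-holder -665.3708
blue top [array([566., 360.,  58.]), array([565.8, 359.6,  61. ]), array([565.5, 359.3,  64. ])]
lid top [458.5 106.4] [449  93  17  32 108] [665.8 -89.7 136. ]
lid top [501.2 165.8] [487 154  25  21 233] [ 564.9 -161.8  136. ]
lid top [244.5 245.3] [232 232  27  27 541] [431.4 273.4 136. ]
lid top [245.8 352.7] [194 321 106  59 988] [252.4 271.  136. ]
```

View pics/s2.png

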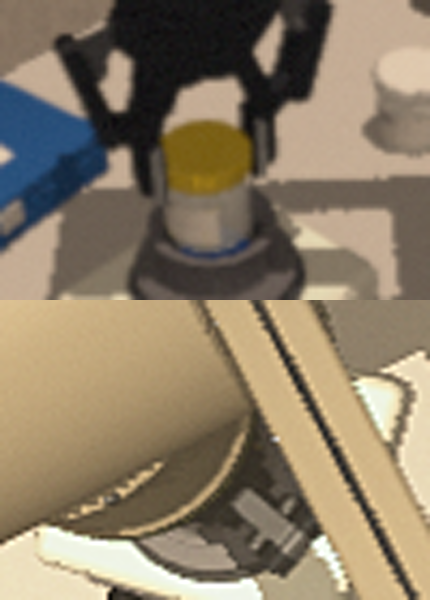

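In scene pixels the pot is centred at column 232.5 and the rim at about 234.5. The force also points to (-x, -y), so the pot is touching the flare 1 to 2 mm off-centre. I'll back off, shift that way and try again.

play_rows:
  deltas:
    - [[0,0,-0.002],[0,0,0],1]
    - [[0,-0.0023,0],[0,0,0],1]
    - [[0,0,0],[0,0,0],1]

```text
time: 11.42
tool_pos: [564.2, 357.4, 112.1]
tcp_rot: [179.8, 0.1, 139.9]
ft_force: [-0.9, -0.4, 0.4]
finger_gap: 47.1
```

```bash
python3 -c "
from look import *
to(564.2,357.3,104,140)"
```

```text
t 11.43 pos [564.2 357.4 112.1] rot [1.798e+02 1.000e-01 1.399e+02] F [-0.9 -0.4  0.4] gap 47.1
shift mm [-0.  -0.1  8.1] rotvec [ 0.003  0.001 -0.002]
```

play_rows:
  deltas:
    - [[0,0,0.002],[0.003,0,0],1]
    - [[0,0,0.002],[0,0,0],1]
    - [[0,0,0.002],[0,0,0],1]

```text
time: 11.8
tool_pos: [564.7, 358.8, 109.4]
tcp_rot: [179.8, 0.1, 139.9]
ft_force: [-5.9, -0.7, 10.6]
finger_gap: 47.2
```

```bash
python3 -c "
from look import *
to(564.2,357.3,104,140)
print(r.sense()['wrist_torque'])"
```

```text
t 11.8 pos [564.7 358.8 109.4] rot [1.798e+02 1.000e-01 1.399e+02] F [-5.9 -0.7 10.6] gap 47.2
shift mm [-0.5 -1.5  5.4] rotvec [ 0.003  0.001 -0.002]
[-0.32058905  0.81383673 -0.11488964]
```

play_rows:
  deltas:
    - [[0,0,-0.002],[0.003,0,0],1]
    - [[0.0025,0,0],[0,0,0],1]
    - [[0,0,0],[0,0,0],1]

```text
time: 12.18
tool_pos: [562.7, 360.6, 111.1]
tcp_rot: [-180.0, 0.1, 139.9]
ft_force: [-0.3, 1.1, -0.7]
finger_gap: 47.4
```

play_rows:
  deltas:
    - [[0,0,0.002],[0,0,0],1]
    - [[0,0,0.002],[0,0,0],1]

```text
time: 12.42
tool_pos: [562.7, 360.0, 106.7]
tcp_rot: [-179.9, 0.1, 139.9]
ft_force: [-1.3, -2.7, 2.3]
finger_gap: 47.1
```

```bash
python3 -c "
from look import *
to(562.7,359.5,104,140)
print(r.sense()['wrist_torque'])"
```

```text
t 12.43 pos [562.7 360.  106.7] rot [-1.799e+02  1.000e-01  1.399e+02] F [-1.3 -2.7  2.3] gap 47.1
shift mm [-0.3 -0.4  2.7] rotvec [-0.001  0.002 -0.002]
[-0.40214356  0.14048437  0.01792638]
```

play_rows:
  deltas:
    - [[0,-0.0008,0.001],[0,0,0],1]
    - [[0,0,0.0015],[0,0,0],1]
    - [[0,0,0.0015],[0,0,0],1]

```text
time: 12.8
tool_pos: [563.0, 359.7, 104.3]
tcp_rot: [179.9, 0.1, 139.9]
ft_force: [-3.4, -3.9, 8.1]
finger_gap: 47.1
```

```bash
python3 -c "
from look import *
to(562.3,359.2,104,140)
print(r.sense()['wrist_torque'])"
```

```text
t 12.8 pos [563.  359.7 104.3] rot [1.799e+02 1.000e-01 1.399e+02] F [-3.4 -3.9  8.1] gap 47.1
shift mm [ 0.2 -0.9  0.3] rotvec [ 0.001  0.002 -0.002]
[-0.58508677  0.62405605  0.01755794]
```

play_rows:
  deltas:
    - [[0,-0.0015,-0.001],[0,0.002,0],1]
    - [[0,0,0.001],[0,0,0],1]
    - [[0,0,0.0015],[0,0,0],1]

```text
time: 13.18
tool_pos: [562.9, 359.6, 104.1]
tcp_rot: [179.8, 0.1, 139.9]
ft_force: [-2.2, -1.5, 10.1]
finger_gap: 47.1
```

```bash
python3 -c "
from look import *
to(562.3,358.2,104,140)
print(r.sense()['wrist_torque'])"
```

```text
t 13.18 pos [562.9 359.6 104.1] rot [1.798e+02 1.000e-01 1.399e+02] F [-2.2 -1.5 10.1] gap 47.1
shift mm [-0.5 -1.5  0.1] rotvec [ 0.004  0.001 -0.001]
[-0.38398916  0.43089836 -0.03405866]
```

The holder is now holding the pot itself at about (562.9, 359.6), and the lateral force has dropped, so the jaws seem to have hold. I'll start the twisting under light pressure.

play_rows:
  deltas:
    - [[0,0,0.001],[0.002,0,0.15],1]
    - [[0,0,0.001],[0,0,0.15],1]
    - [[0,0,0.001],[0,0,-0.15],1]
    - [[0,0,0.001],[0,0,-0.15],1]

```text
time: 13.68
tool_pos: [563.0, 359.5, 101.9]
tcp_rot: [179.9, 0.1, 139.6]
ft_force: [-1.9, -1.0, 6.2]
finger_gap: 46.7
```

```bash
python3 -c "
from look import *
to(562.7,359.2,95,140)
print(r.sense()['wrist_torque'])"
```

```text
t 13.68 pos [563.  359.5 101.9] rot [1.799e+02 1.000e-01 1.396e+02] F [-1.9 -1.   6.2] gap 46.7
shift mm [-0.  -0.5  6.9] rotvec [ 0.002  0.001 -0.006]
[-0.20294023  0.34979294 -0.39861107]
```

play_rows:
  deltas:
    - [[0,0,0.0012],[0.002,0.001,-0.16],1]
    - [[0,0,0.0012],[0,0,-0.16],1]
    - [[0,0,0.0012],[0,0,0.16],1]
    - [[0,0,0.0012],[0,0,0.16],1]
    - [[0,0,0.0012],[0,0,0.16],1]
    - [[0,0,0.0012],[0,0,-0.16],1]

```text
time: 14.42
tool_pos: [563.3, 359.6, 99.2]
tcp_rot: [179.9, 0.1, 139.7]
ft_force: [-3.3, -1.4, 6.6]
finger_gap: 46.9
```

```bash
python3 -c "
from look import *
to(562.7,359.2,95,140)
print(r.sense()['wrist_torque'])"
```

```text
t 14.43 pos [563.3 359.6  99.2] rot [1.799e+02 1.000e-01 1.397e+02] F [-3.3 -1.4  6.6] gap 46.9
shift mm [ 0.2 -0.7  4.2] rotvec [ 0.001  0.001 -0.006]
[-0.3486711   0.48915198 -0.40824791]
```

play_rows:
  deltas:
    - [[0.0003,0,0.0013],[0,0.001,-0.17],1]
    - [[0.0003,0,0.0013],[0,0,-0.17],1]
    - [[0,0,0.0013],[0,0,0.17],1]
    - [[0,0,0.0013],[0,0,0.17],1]
    - [[0,0,0.0013],[0,0,0.17],1]
    - [[0,0,0.0013],[0,0,-0.17],1]

```text
time: 15.18
tool_pos: [563.4, 359.7, 96.2]
tcp_rot: [179.9, 0.1, 139.7]
ft_force: [-2.5, -1.5, 7.7]
finger_gap: 46.8
```

```bash
python3 -c "
from look import *
to(562.7,359.2,95,140)
print(r.sense()['wrist_torque'])"
```

```text
t 15.18 pos [563.4 359.7  96.2] rot [1.799e+02 1.000e-01 1.397e+02] F [-2.5 -1.5  7.7] gap 46.8
shift mm [ 0.2 -0.8  1.2] rotvec [ 0.002  0.002 -0.006]
[-0.41137718  0.48600904 -0.44130106]
```

play_rows:
  deltas:
    - [[0.0003,0,0.0014],[0,0.001,-0.17],1]
    - [[0.0003,0,0.0014],[0,0,-0.17],1]
    - [[0,0,0.0014],[0,0,0.17],1]
    - [[0,0,0.0014],[0,0,0.17],1]
    - [[0,0,0.0014],[0,0,0.17],1]
    - [[0,0,0.0014],[0,0,-0.17],1]

```text
time: 15.92
tool_pos: [563.5, 359.9, 94.0]
tcp_rot: [179.9, 0.2, 139.7]
ft_force: [-3.8, -2.7, 11.0]
finger_gap: 47.2
```

```bash
python3 -c "
from look import *
to(562.7,359.2,95,140)
print(r.sense()['wrist_torque'])"
```

```text
t 15.93 pos [563.5 359.9  94. ] rot [179.9   0.2 139.7] F [-3.8 -2.7 11. ] gap 47.2
shift mm [ 0.2 -1.  -1. ] rotvec [ 0.002  0.003 -0.006]
[-0.50357465  0.63790961 -0.45091556]
```

play_rows:
  deltas:
    - [[0.0003,0,0.0014],[0,0.001,-0.17],1]
    - [[0.0003,0,0.0014],[0,0,-0.17],1]
    - [[0,0,0.0014],[0,0,0.17],1]
    - [[0,0,0.0014],[0,0,0.17],1]

```text
time: 16.42
tool_pos: [563.5, 359.9, 94.0]
tcp_rot: [179.8, 0.2, 140.2]
ft_force: [-4.1, -1.2, 10.9]
finger_gap: 47.0
```

play_rows:
  deltas:
    - [[0,0,0.0014],[0,0,0.17],1]
    - [[0,0,0.0014],[0,0,0.17],1]
    - [[0,0,0.0014],[0,0,-0.17],1]
    - [[0,0,0.0014],[0,0,-0.17],1]

```text
time: 16.92
tool_pos: [563.6, 359.8, 93.9]
tcp_rot: [179.8, 0.2, 139.7]
ft_force: [-4.5, -2.4, 11.6]
finger_gap: 47.5
```

It has stalled at z 94 with about 11 N. To tell a bottomed pot from one that is only gripped harder, I'll twist at somewhat more pressure.

play_rows:
  deltas:
    - [[0.0003,0,0.002],[0,0.001,0.17],1]
    - [[0.0003,0,0.002],[0,0,0.17],1]
    - [[0,0,0.002],[0,0,-0.17],1]
    - [[0,0,0.002],[0,0,-0.17],1]

```text
time: 17.42
tool_pos: [563.7, 359.8, 93.4]
tcp_rot: [179.8, 0.3, 139.7]
ft_force: [-6.4, -4.9, 15.0]
finger_gap: 46.9
```

play_rows:
  deltas:
    - [[0,0,0.0024],[0.002,0,-0.17],1]
    - [[0,0,0.0024],[0,0,-0.17],1]
    - [[0,0,0.0024],[0,0,0.17],1]
    - [[0,0,0.0024],[0,0,0.17],1]

```text
time: 17.92
tool_pos: [563.8, 359.9, 93.2]
tcp_rot: [179.9, 0.3, 140.3]
ft_force: [-8.5, -3.8, 16.6]
finger_gap: 47.3
```

play_rows:
  deltas:
    - [[0.0003,-0.0008,0.0024],[0,0.004,0.17],1]
    - [[0.0003,-0.0005,0.0026],[0,0,0.17],1]
    - [[0,0,0.0028],[0,0,-0.17],1]
    - [[0,0,0.0028],[0,0,-0.17],1]

```text
time: 18.42
tool_pos: [563.9, 359.7, 92.8]
tcp_rot: [179.7, 0.3, 139.7]
ft_force: [-8.6, -6.3, 19.3]
finger_gap: 47.0
```

play_rows:
  deltas:
    - [[0,-0.0005,0.003],[0.001,0,-0.17],1]
    - [[0,0,0.003],[0,0,-0.17],1]
    - [[0,0,0.003],[0,0,0.17],1]
    - [[0,0,0.003],[0,0,0.17],1]

```text
time: 18.92
tool_pos: [563.9, 359.9, 92.7]
tcp_rot: [179.6, 0.4, 140.3]
ft_force: [-10.3, -3.6, 22.1]
finger_gap: 47.0
```

```bash
python3 -c "
from look import *
to(563.2,359.5,93,140)
print(r.sense()['wrist_torque'])
a=eyes.snapshot('scene'); np.save('s3.npy',a)
x,y=[int(v) for v in proj('scene',[[564,359,90]])[0]]; print(x-50,y-37)
cv2.imwrite('pics/s3.png',cv2.resize(a[y-37:y+38,x-50:x+50],(800,600),interpolation=cv2.INTER_CUBIC)[...,::-1])"
```

```text
t 18.93 pos [563.9 359.9  92.7] rot [179.6   0.4 140.3] F [-10.3  -3.6  22.1] gap 47.0
shift mm [ 0.3 -0.8 -0.3] rotvec [0.007 0.006 0.006]
[-0.99862434  1.91386876  0.39997975]
184 178
```

View pics/s3.png

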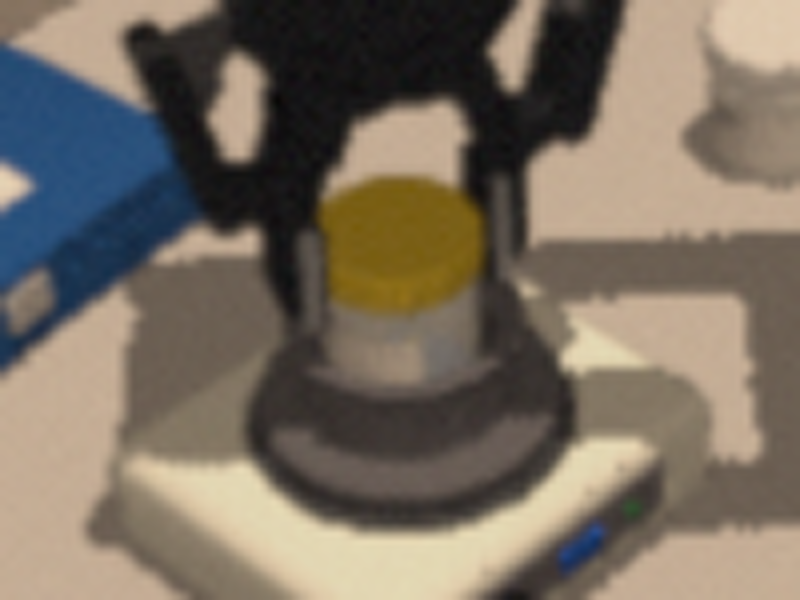

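The z changes now match the head spring alone: 11, 16.6 and 22 N all give the same relaxed height of 94.9 to 95.1 mm. So the pot is on its stop. The crop shows it upright in the ring, lid at (402,240). I'll relieve the force, open the gripper and rise.

play_rows:
  deltas:
    - [[0,-0.0005,-0.001],[0.005,0.005,0],1]
    - [[0,0,-0.0005],[0,0,0],1]
    - [[0,0,0],[0,0,0],1]

```text
time: 19.35
tool_pos: [563.3, 359.9, 94.9]
tcp_rot: [179.9, 0.0, 139.8]
ft_force: [0.2, 1.7, 1.7]
finger_gap: 46.8
```

play_rows:
  deltas:
    - [[0,0,0],[0,0,0],0.3]
    - [[0,0,0],[0,0,0],0]
    - [[0,0,0],[0,0,0],0]
    - [[0,0,0],[0,0,0],0]
    - [[0,0,-0.03],[0,0,0],0]
    - [[0,0,-0.04],[0,0,0],0]
    - [[0,0,-0.04],[0,0,0],0]
    - [[0,0,0],[0,0,0],0]
  force: 20

```text
time: 20.35
tool_pos: [561.7, 358.4, 205.0]
tcp_rot: [-179.8, -0.0, 139.8]
ft_force: [1.1, -0.3, 0.8]
finger_gap: 85.5
```

Run:
```python
from look import *
to(563.2,359.5,200,140)
a,W=look('w6'); b=eyes.snapshot('scene')
print([(c,s,onz('scene',c,118).round(1)) for c,s in blobs(b,(15,110,60),(35,255,255),60)])
print("rim px at z 76..84",[proj('wrist',[[563.4,359,z]],W)[0].round(1) for z in(80,120)])
for z in(116,120): print(lid(a,W,z,proj('wrist',[[563.4,359,118]],W)[0]), np.ptp(proj('wrist',circ((563.4,359,z),25),W),axis=0).round(1))
x,y=[int(v) for v in proj('scene',[[564,359,90]])[0]]; u,v=[int(k) for k in proj('wrist',[[563.4,359,100]],W)[0]]
L=cv2.resize(b[y-37:y+38,x-40:x+40],(400,375),interpolation=cv2.INTER_CUBIC)
u0,v0=max(0,u-75),max(0,v-70); Rr=cv2.resize(a[v0:v0+140,u0:u0+150],(400,375),interpolation=cv2.INTER_CUBIC); print(u0,v0)
cv2.imwrite('pics/fin.png',np.hstack([L,Rr])[...,::-1])
```

```text
t 20.35 pos [561.7 358.4 205. ] rot [-179.8   -0.   139.8] F [ 1.1 -0.3  0.8] gap 85.5
shift mm [-0.4  1.9  5. ] rotvec [-0.004 -0.001 -0.004]
[(array([353.2, 100.4]), array([349,  94,   9,  13,  79], dtype=int32), array([ 479.8, -347.8,  118. ])), (array([233. , 207.5]), array([222, 199,  23,  18, 325], dtype=int32), array([562.6, 364.8, 118. ])), (array([304.2, 224.6]), array([294, 216,  22,  18, 307], dtype=int32), array([401.2, 347.7, 118. ]))]
rim px at z 76..84 [array([256.7, 183.9]), array([257., 199.])]
((256.9813232421875, 196.77401733398438), (60.361019134521484, 62.003440856933594), array([563.09517847, 359.303599  , 116.        ])) [63.4 59.8]
((256.9813232421875, 196.77401733398438), (60.361019134521484, 62.003440856933594), array([561.99982494, 360.19442839, 120.        ])) [64.4 60.6]
181 120
```

View pics/fin.png

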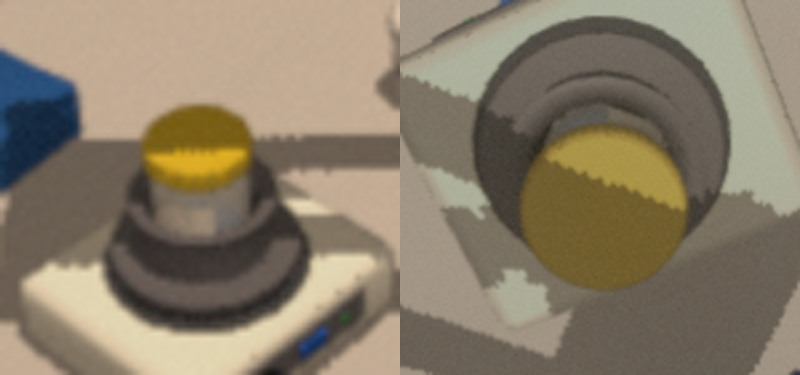

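The pot stands free and straight in the ring, at scene crop (197,145) and wrist crop (604,205). The gripper is open, about 60 mm above the lid. By the wrist camera the lid centre is at (563.1, 359.3) and the plate at (563.6, 358.4), so they agree to about 1 mm. I'm handing in.

```bash
python3 -c "
from bench import r
print(r.hand_in())"
```

```text
the job is handed in; nothing more can be done
None
```

I seated the yellow-lidded pot farthest from the base (668 mm, against 506 mm for the other one) in the shaker's holder and let it go. I handed the job in at about 20.5 s; no verdict was reported.

- **Insertion:** The pot first caught on the flared mouth. I re-centred it by the feel of the forces, about 2 mm, then twisted it to and fro at about 6–11 N until it stopped going down.
- **Bottomed out:** I pressed harder while twisting, to a highest reading of 22 N, which is about 2.2 mm of head travel. From 11 to 22 N the extra travel matched the head spring alone, to 0.2 mm, so I take it to be on its stop.
- **Final state:** The pot looks straight, and its centre is about 1 mm from the blue plate's centre. The wrist force was back near zero. The gripper is open and about 60 mm above the lid.
- **Weaker checks:**
  - I could not read the seat plate directly.
  - My first camera estimate of the plate's height was about 7 mm too low for a bottomed pot. A rough look from the scene camera fits better, so I relied on the force test. The depth of about 18 mm is itself only good to about 3 mm.
  - The gripper read 47 mm on the 50 mm lid throughout.
- **Bystanders:** The gripper never came near the white-lidded pot or the red-capped bottle. I did not re-measure their positions at the end.

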